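# Make up two umbrella repair kits

### The arm

A 7-joint arm with a two-finger parallel gripper is mounted at the origin on the work surface; the furniture and walls round the work are solid. World frame = base frame: x ahead of the robot, y to its left, z up, the work surface at z = 0. Lengths are in m, angles in rad, forces in N, time in s.
With the tool pointing down it reaches from about 0.4 to 0.875 m from the base axis. Payload 19.3 kg.
Tool frame: the origin (TCP) lies at the very end of the fingers, on their centre line; the grasp point (between the pads) lies 19 mm behind it; z points along the fingers, y is the line along which they close (so a half turn about z gives the same grasp; the last joint's range is limited). The gripper opens to 85 mm and grips with 20 to 120 N. Pads are 22 mm wide; open, the fingers measure 114 mm over their backs; the gripper's body (76 mm by 85 mm) begins 54 mm behind the grasp point. The pads swing forward as they close: fully open they stand 13 mm farther back than shut.
Start: joints at [-1.308, 0.521, -0.036, 1.599, 0.021, 1.021, -0.113], TCP at [0.204, 0.591, 0.231] pointing down, gripper open.
Joint ranges: [-2.91, 2.91], [-0.3, 2.13], [-1.5, 1.42], [0.17, 2.43], [-1.26, 4.41], [0.16, 1.93], [-2.52, 2.52]. Speed limits (rad/s): [1.89, 1.89, 2.39, 2.39, 3.01, 3.01, 3.01].

### API

Orientations are given as [roll, pitch, yaw] about the fixed x, y, z axes, in that order (R = Rz(yaw) Ry(pitch) Rx(roll)).
In Python, from workcell import bot gives the robot as it stands.
- The arm moves only by the shell command python3 -m crank 'ROWS' [FORCE]. ROWS is a JSON object of lists of equal length, an entry for each row: "travel": the shift along the world's x, y, z in cm, a list of three; "turn": the turn, a rotation vector about the world's x, y, z in degrees, a list of three; "gripper": the closure, from 0 (fully open) to 1 (shut). A call has exactly 5 rows; each row is the pose to reach, as a shift and turn from the pose commanded when the call began; what a row does not reach only later rows make up. A row lasts 1/10 s, in which the tool goes at most 50 mm and 8.59 degrees, less where a joint would pass 70% of its speed; a pose out of reach is approached as far as the arm can. A call with a gripper value outside its range is refused whole. The fingers move at their own pace and stop on an object; FORCE is the grip in N (left out, the last holds). Time passes only in rows, so rows that repeat a pose let the fingers close, or fill a call up. It gives the time, the measured TCP pose, the force, the opening and the grip force at its end, in the units of the state.
- bot.observe(): the state, without advancing time (a new reading comes with each control period).
- bot.grab_frame(name): name is "scene" or "top" or "wrist"; returns a dict with "pixels" (384x512x3 uint8, red, green, blue), "fx", "fy", "cx", "cy" (pixels), "extrinsics" (4x4, takes a point from world to camera coordinates). Camera axes: x right, y down, z forward; pixel columns grow to the right and rows downward; lengths in m; the calibration is good to about 2 mm. A picture is of the moment at which its call begins. There is no depth.
- bot.job_done(): hands the job in; it is judged then, once.
The state is a dict: "clock": time; "qpos": joint angles; "qd": joint speeds; "joint_efforts": joint torques, N m; "position": TCP position; "tool_rot": TCP orientation; "force": force on the tool from outside, world axes, zero at the start; "moment": the same for the moment, N m; "grip_width": finger opening in m; "finger_force": force on a finger pad.
Only numpy, scipy, OpenCV 4.12 (cv2) and the standard library are available. Lean on these libraries where they do the work, as an engineer would, in place of code of your own. Each camera call takes 0.05 s, during which the arm holds its last target. There are 200 camera calls.

### The job

Make up two umbrella repair kits from the stock on the table. Into the green tray go the blue spool and the red spool, one in each of the wide end compartments (either way round), and the white runner in the narrow middle compartment; into the blue tray go the black spool in its wide compartment and the black runner in its narrow one. Stand everything upright on the tray floors and leave the tan spool and the red jar where they are.

Things in the scene. Friction and masses are not known exactly. Their poses are not given: they have to be found in the camera images.
- green_tray: low green open kit tray, 212 mm long, 82 mm across. Fixed, level. Floor 4 mm thick, outer walls and dividers 3 mm thick, 14 mm high above the table. Origin at the centre of its underside; own y along its length, x across, z up. Three compartments, each 76 mm across: two wide end ones, 76 mm long, centred at y = -65 and +65 mm; a narrow middle one, 48 mm long, at y = 0.
- blue_tray: low blue open kit tray, 133 mm long, 82 mm across. Fixed, level. Floor 4 mm thick, outer walls and dividers 3 mm thick, 14 mm high above the table. Origin at the centre of its underside; own y along its length, x across, z up. Two compartments in a row, each 76 mm across: the wide one, 76 mm long, centred at y = +25.5 mm; the narrow one, 48 mm long, at y = -39.5 mm.
- blue_spool: spool of blue thread with off-white flanges and a round sticker of the same colour on top, standing upright: 43 mm diameter over the flanges, 50 mm tall (its solid shape for grasping is a plain cylinder of the flange diameter). Origin at the centre of its underside, z up along its axis; 30 g, loose. 
- red_spool: spool of red thread with off-white flanges and a round sticker of the same colour on top, standing upright: 39 mm diameter over the flanges, 45 mm tall (its solid shape for grasping is a plain cylinder of the flange diameter). Origin at the centre of its underside, z up along its axis; 30 g, loose. 
- black_spool: spool of black thread with off-white flanges and a round sticker of the same colour on top, standing upright: 41 mm diameter over the flanges, 50 mm tall (its solid shape for grasping is a plain cylinder of the flange diameter). Origin at the centre of its underside, z up along its axis; 30 g, loose. 
- white_runner: white plastic umbrella runner (a small sliding hub, a tube with a ring of teeth near its foot), standing upright: 36 mm tall, 24 mm over the teeth; grasped, it is a plain cylinder of 22 mm diameter. Origin at the centre of its underside, z up; 12 g, loose.
- black_runner: black plastic umbrella runner (a small sliding hub, a tube with a ring of white teeth near its foot), standing upright: 36 mm tall, 24 mm over the teeth; grasped, it is a plain cylinder of 22 mm diameter. Origin at the centre of its underside, z up; 12 g, loose.
- tan_spool: spool of tan thread with off-white flanges and a round sticker of the same colour on top, standing upright: 47 mm diameter over the flanges, 32 mm tall (its solid shape for grasping is a plain cylinder of the flange diameter). Origin at the centre of its underside, z up along its axis; 30 g, loose. Belongs to no kit.
- grease_jar: red jar with a red screw lid, standing upright: 69 mm diameter, 55 mm tall. Origin at the centre of its underside, z up; 110 g, loose. Belongs to no kit.
Things that resemble listed ones, but are neither listed nor needed, are in the scene too. What is meant by the white_runner is not orange, pink or purple, and is the smaller of those in its own colour.

How it is judged:
At the end, for the whole second after the job is handed in: Each of the five stands upright (tilt < 0.12 rad) and at rest on the floor of its compartment as the goal says (centre within 19 mm of the compartment's centre for spools; runners 15 mm along, 29 mm across); tan spool and red jar within 20 mm of where they stood ((((x of blue_spool in the frame of green_tray between -0.019 and 0.019 m and y of blue_spool in the frame of green_tray between 0.046 and 0.084 m and z of blue_spool in the frame of green_tray between 0.001 and 0.008 m) and (x of red_spool in the frame of green_tray between -0.019 and 0.019 m and y of red_spool in the frame of green_tray between -0.084 and -0.046 m and z of red_spool in the frame of green_tray between 0.001 and 0.008 m)) or ((x of blue_spool in the frame of green_tray between -0.019 and 0.019 m and y of blue_spool in the frame of green_tray between -0.084 and -0.046 m and z of blue_spool in the frame of green_tray between 0.001 and 0.008 m) and (x of red_spool in the frame of green_tray between -0.019 and 0.019 m and y of red_spool in the frame of green_tray between 0.046 and 0.084 m and z of red_spool in the frame of green_tray between 0.001 and 0.008 m))) and x of white_runner in the frame of green_tray between -0.029 and 0.029 m and y of white_runner in the frame of green_tray between -0.015 and 0.015 m and z of white_runner in the frame of green_tray between 0.001 and 0.008 m and x of black_spool in the frame of blue_tray between -0.019 and 0.019 m and y of black_spool in the frame of blue_tray between 0.0065 and 0.0445 m and z of black_spool in the frame of blue_tray between 0.001 and 0.008 m and x of black_runner in the frame of blue_tray between -0.029 and 0.029 m and y of black_runner in the frame of blue_tray between -0.0545 and -0.0245 m and z of black_runner in the frame of blue_tray between 0.001 and 0.008 m and angle between each of blue_spool, red_spool, white_runner, black_spool, black_runner's own z axis and vertical below 0.12 rad and linear speed of each of blue_spool, red_spool, white_runner, black_spool, black_runner below 0.02 m/s and distance of each of tan_spool, grease_jar from where it was at the start of the episode below 0.02 m); the robot touches nothing.
It fails at once if the tan spool is moved by more than 20 mm (distance of tan_spool from where it was at the start of the episode above 0.02 m).
It fails at once if the red jar is moved by more than 20 mm (distance of grease_jar from where it was at the start of the episode above 0.02 m).
It also fails if it takes over 120 s, if anything falls off the work surface, if the arm or the gripper's body presses on something with over 40 N, if the wrist force passes 120 N, or if a joint passes its speed limit or range.

## Working session

There is one attempt and no reset: what is moved stays moved. The work goes in short steps, Python scripts to look and compute and a shell command to move; the robot and the scene stay as the last step left them, time stands still between calls to the robot, and variables do not carry over. Pictures are saved under pics/ and viewed, at most 14 in all, crops included, and the job is handed in when it is done.

```bash
mkdir -p pics
cat > h.py <<'E'
import numpy as np, cv2
from workcell import bot
def snap(name,f):
    d=bot.grab_frame(name); cv2.imwrite(f'pics/{f}.png',cv2.resize(d['pixels'][:,:,::-1],None,fx=1.5,fy=1.5,interpolation=cv2.INTER_CUBIC))
    np.savez(f'pics/{f}.npz',**d); return d
def ray(d,u,v,z):
    E=np.array(d['extrinsics']);R,t=E[:3,:3],E[:3,3];c=-R.T@t
    w=R.T@np.array([(u-d['cx'])/d['fx'],(v-d['cy'])/d['fy'],1]);return c+w*(z-c[2])/w[2]
def proj(d,p):
    E=np.array(d['extrinsics']);q=E[:3,:3]@np.array(p)+E[:3,3];return np.array([d['fx']*q[0]/q[2]+d['cx'],d['fy']*q[1]/q[2]+d['cy']])
E
python3 - <<'E'
from h import *
for n in('top','scene'):
    d=snap(n,n+'0');E=np.array(d['extrinsics']);print(n,-E[:3,:3].T@E[:3,3],d['fx'],E[:3,:3].round(3).tolist())
print({k:np.round(v,3) for k,v in bot.observe().items()})
E
```

```text
top [ 4.92324704e-01 -1.86438531e-04  9.89658050e-01] 411.2781445848709 [[-0.026, -1.0, -0.013], [-0.999, 0.026, -0.023], [0.023, 0.012, -1.0]]
scene [ 0.02112241 -0.79734656  0.5967006 ] 493.1058409777788 [[0.829, -0.559, -0.024], [-0.307, -0.418, -0.855], [0.468, 0.716, -0.518]]
{'clock': np.float64(0.1), 'qpos': array([-1.308,  0.522, -0.036,  1.6  ,  0.021,  1.021, -0.113]), 'qd': array([ 0.001, -0.003,  0.   , -0.001, -0.   ,  0.001,  0.001]), 'joint_efforts': array([ 4.0000e-03, -9.2848e+01,  1.9840e+00, -3.7054e+01,  1.8000e-02,
        5.0000e-03,  0.0000e+00]), 'position': array([0.204, 0.59 , 0.231]), 'tool_rot': array([-3.141,  0.   ,  2.809]), 'force': array([-0.471, -0.344,  0.422]), 'moment': array([-0.019, -0.045,  0.001]), 'finger_force': np.float64(0.0), 'grip_width': np.float64(0.085)}
```

View pics/top0.png

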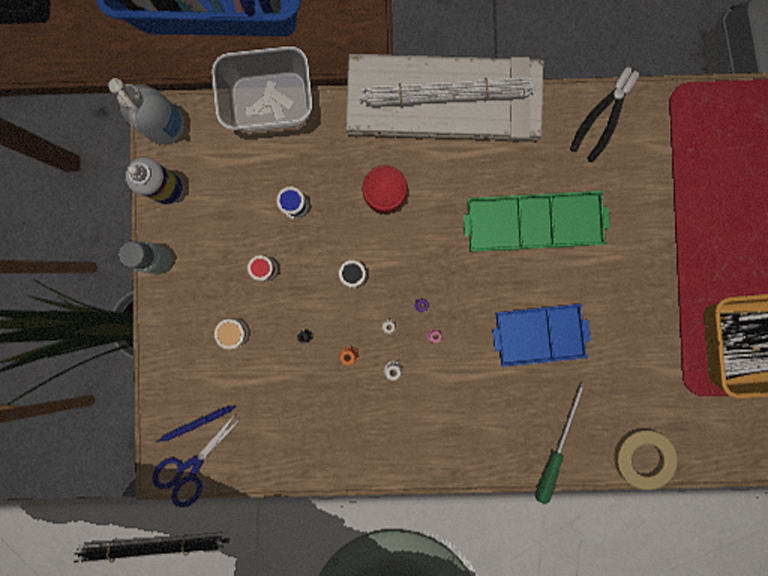

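View pics/scene0.png

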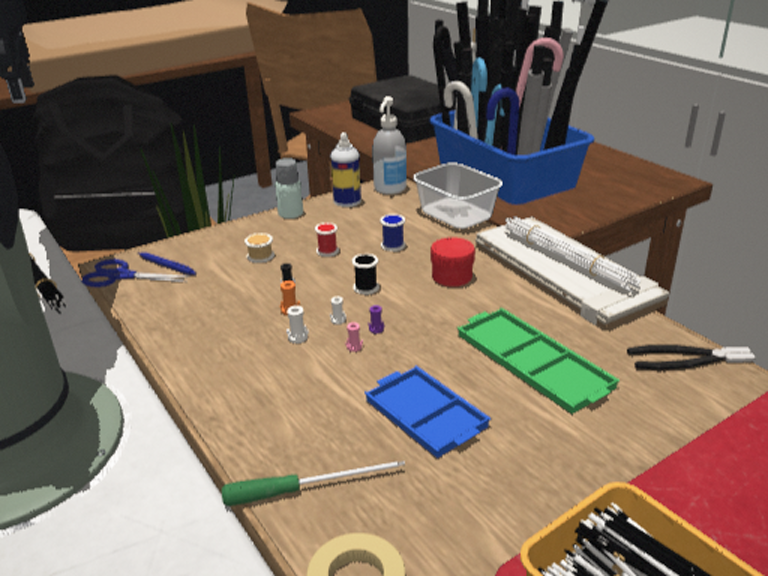

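The top view shows, in picture pixels: blue spool (291,201), red (260,267), black (352,273), tan (229,333) and the jar (385,189). The small white runner is at (389,326), with a larger white one at (393,371), and the black runner is at (305,336). The green tray centre is about (536,221) and the blue tray about (541,335), with its narrow part to the right.

```bash
cat > m.py <<'E'
from h import *
class D(dict):pass
t=dict(np.load('pics/top0.npz'));s=dict(np.load('pics/scene0.npz'))
hsv=cv2.cvtColor(t['pixels'],cv2.COLOR_RGB2HSV);H,S,V=[hsv[...,i].astype(int) for i in range(3)]
def blob(mask,u,v,r):
    m=np.zeros(mask.shape,np.uint8);cv2.circle(m,(int(u),int(v)),int(r),1,-1);m=(m&mask).astype(np.uint8)
    n,l,st,c=cv2.connectedComponentsWithStats(m);k=1+np.argmax(st[1:,4]);return c[k],st[k,4]
M={'blue':((H>100)&(H<130)&(S>120),291,201,.05),'red':(((H<8)|(H>172))&(S>120),260,267,.045),'black':((V<60),352,273,.05),
'tan':((S>60)&(V>150),229,333,.032),'jar':(((H<8)|(H>172))&(S>120),385,189,.055),'white':((S<60)&(V>110),389,326,.036),'bigwhite':((S<60)&(V>110),393,371,.05),
'orange':((H<18)&(S>150),348,356,.036),'pink':((H>160)&(S>80),434,337,.03),'purple':((H>125)&(H<160)&(S>60),421,305,.03),'blackrun':((V<50),305,336,.036)}
P={}
for k,(m,u,v,z) in M.items():
    c,a=blob(m,u/1.5,v/1.5,17 if k=='jar' else 10);p=ray(t,*c,z);P[k]=p
    q=proj(s,p)*1.5;print(k,(c*1.5).round(1),a,p.round(4),'scene',q.round(0),'r',np.hypot(*p[:2]).round(3))
for k,m in(('green',(H>45)&(H<80)&(S>120)),('bluet',(H>100)&(H<125)&(S>120))):
    u,v=(536,221) if k=='green' else (541,335)
    mm=np.zeros(m.shape,np.uint8);cv2.circle(mm,(int(u/1.5),int(v/1.5)),60 if k=='green' else 40,1,-1);mm=mm&m.astype(np.uint8)
    mm=cv2.morphologyEx(mm,cv2.MORPH_CLOSE,np.ones((3,3),np.uint8))
    mm=cv2.morphologyEx(mm,cv2.MORPH_OPEN,np.ones((29,5),np.uint8))
    r=cv2.minAreaRect(cv2.findContours(mm,0,2)[0][0]);b=cv2.boxPoints(r)
    w=np.array([ray(t,*x,.014) for x in b]);e=np.diff(w,axis=0);L=np.linalg.norm(e,axis=1)
    print(k,w.mean(0).round(4),'sides',L.round(3),[np.degrees(np.arctan2(x[1],x[0])).round(1) for x in e],(b*1.5).round().tolist())
    print('scene',[(proj(s,x)*1.5).round().tolist() for x in w])
E
python3 m.py
```

```text
blue [289.4 199.7] 140 [0.6571 0.1441 0.05  ] scene [393. 218.] r 0.673
red [259.1 267.3] 114 [0.5551 0.1938 0.045 ] scene [326. 227.] r 0.588
black [351.3 272.9] 126 [0.5424 0.052  0.05  ] scene [365. 259.] r 0.545
tan [228.2 333.5] 194 [0.4542 0.247  0.032 ] scene [259. 238.] r 0.517
jar [384.1 188.6] 754 [ 0.6692 -0.0013  0.055 ] scene [452. 246.] r 0.669
white [387.8 326.3] 54 [ 0.4592 -0.0015  0.036 ] scene [337. 298.] r 0.459
bigwhite [391.6 371.1] 85 [ 0.3916 -0.0055  0.05  ] scene [296. 306.] r 0.392
orange [348.3 355.1] 102 [0.4164 0.0607 0.036 ] scene [290. 289.] r 0.421
pink [433.7 335. ] 61 [ 0.4437 -0.0723  0.03  ] scene [354. 328.] r 0.45
purple [420.4 304.8] 59 [ 0.4911 -0.0529  0.03  ] scene [375. 310.] r 0.494
blackrun [304.4 335.6] 49 [0.4481 0.1278 0.036 ] scene [288. 265.] r 0.466
green [ 0.6169 -0.1611  0.014 ] sides [0.024 0.081 0.024] [np.float64(-91.6), np.float64(178.3), np.float64(88.4)] [[478.0, 198.0], [494.0, 198.0], [494.0, 249.0], [478.0, 249.0]]
scene [[510.0, 312.0], [521.0, 320.0], [476.0, 338.0], [465.0, 330.0]]
bluet [ 0.4392 -0.2414  0.014 ] sides [0.133 0.085 0.132] [np.float64(-85.8), np.float64(-176.2), np.float64(94.3)] [[496.0, 312.0], [580.0, 304.0], [585.0, 357.0], [501.0, 366.0]]
scene [[417.0, 365.0], [490.0, 417.0], [436.0, 448.0], [365.0, 391.0]]
```

The blue tray fits its stated size (133 x 85 mm), and the point heights and reaches are plausible. I'll redo the green tray from its corners and start moving toward the blue spool.

```bash
python3 - <<'E'
from h import *
t=dict(np.load('pics/top0.npz'))
w=np.array([ray(t,u/1.5,v/1.5,.014) for u,v in[(468,198),(602,193),(606,246),(471,251)]])
e=np.diff(w,axis=0);print(np.linalg.norm(e,axis=1).round(3),w.mean(0))
g=w.mean(0)[:2];y=w[0]+w[3]-w[1]-w[2];y=y[:2]/np.hypot(*y[:2]);print(y,g+.065*y,g-.065*y)
b=np.array([.4392,-.2414]);yb=np.array([-.073,.997]);print(b+.0255*yb,b-.0395*yb)
E
python3 -m crank '{"travel":[[5,-5,0],[10,-10,0],[15,-15,0],[20,-20,0],[25,-25,0]],"turn":[[0,0,-8],[0,0,-16],[0,0,-24],[0,0,-32],[0,0,-40]],"gripper":[0,0,0,0,0]}' 20
```

```text
[0.212 0.084 0.213] [ 0.61711178 -0.24104816  0.014     ]
[-0.00972929  0.99995267] [ 0.61647938 -0.17605123] [ 0.61774419 -0.30604508]
[ 0.4373385 -0.2159765] [ 0.4420835 -0.2807815]
clock: 0.6
position: [0.382, 0.4122, 0.2312]
tool_rot: [-3.141, 0.0, 2.105]
force: [0.8, 1.7, 0.2]
grip_width: 0.0855
finger_force: 0.0
```

```bash
python3 -m crank '{"travel":[[2,-5,0],[4,-9,0],[7,-13,0],[10,-17,0],[13,-21,0]],"turn":[[0,0,-7],[0,0,-14],[0,0,-21],[0,0,-28],[0,0,-28]],"gripper":[0,0,0,0,0]}' 20; python3 -c "
from h import *;print(bot.observe()['position'])"
```

```text
clock: 1.1
position: [0.5117, 0.2023, 0.2313]
tool_rot: [-3.142, 0.0, 1.618]
force: [0.4, 1.5, 0.4]
grip_width: 0.0852
finger_force: 0.0
[0.51169083 0.202261   0.23128632]
```

```bash
python3 -m crank '{"travel":[[4,-2,0],[8,-4,0],[12,-6,-3],[14.5,-5.8,-7],[14.5,-5.8,-11]],"turn":[[0,0,0],[0,0,0],[0,0,0],[0,0,0],[0,0,0]],"gripper":[0,0,0,0,0]}' 20
python3 - <<'E'
from h import *;snap('wrist','w1');print(bot.observe()['position'])
E
```

```text
clock: 1.6
position: [0.6585, 0.1445, 0.1191]
tool_rot: [3.14, 0.0, 1.62]
force: [-1.0, 0.9, -0.6]
grip_width: 0.0854
finger_force: 0.0
[0.65368677 0.14461297 0.11224249]
```

View pics/w1.png

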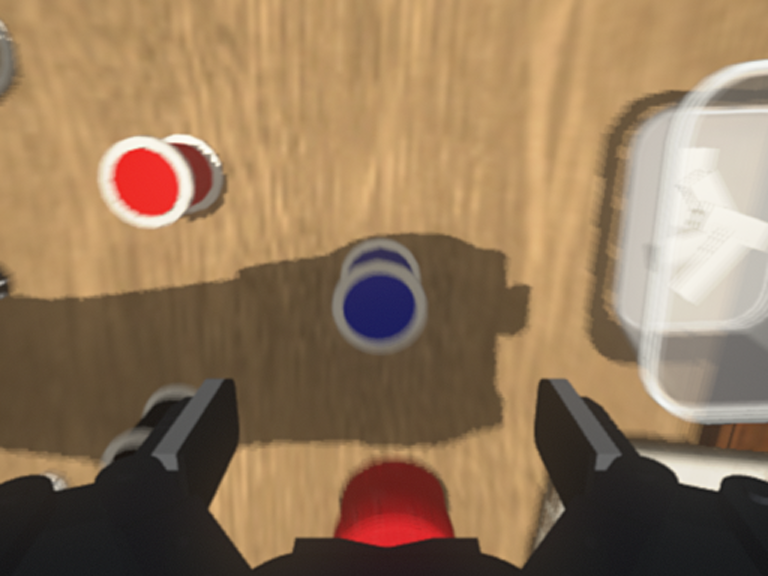

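The wrist view shows the blue spool's top at (380,306), centred between the fingers, and the red top at (147,182). I'll check both against the plan.

```bash
python3 - <<'E'
from h import *
t=dict(np.load('pics/w1.npz'))
print(ray(t,380/1.5,306/1.5,.05),ray(t,147/1.5,182/1.5,.045))
E
python3 -m crank '{"travel":[[0.3,0,-3],[0.3,0,-6],[0.3,0,-8],[0.3,0,-9],[0.3,0,-9]],"turn":[[0,0,0],[0,0,0],[0,0,0],[0,0,0],[0,0,0]],"gripper":[0,0,0,0,0]}' 20
```

```text
[0.65651028 0.14500998 0.05      ] [0.5566215  0.19334295 0.045     ]
clock: 2.15
position: [0.6584, 0.146, 0.0309]
tool_rot: [-3.14, 0.0, 1.622]
force: [-0.6, -0.0, 0.1]
grip_width: 0.0855
finger_force: 0.0
```

```bash
python3 -m crank '{"travel":[[0,0,0],[0,0,0],[0,0,0],[0,0,0],[0,0,0]],"turn":[[0,0,0],[0,0,0],[0,0,0],[0,0,0],[0,0,0]],"gripper":[0.7,0.7,0.7,0.7,0.7]}' 20; python3 -m crank '{"travel":[[0,0,0],[0,0,0],[0,0,0],[0,0,0],[0,0,2]],"turn":[[0,0,0],[0,0,0],[0,0,0],[0,0,0],[0,0,0]],"gripper":[0.7,0.7,0.7,0.7,0.7]}' 20
```

```text
clock: 2.65
position: [0.6595, 0.1461, 0.0325]
tool_rot: [3.14, -0.0, 1.622]
force: [-1.4, 0.8, 9.2]
grip_width: 0.0421
finger_force: 19.2
clock: 3.15
position: [0.6578, 0.1458, 0.0501]
tool_rot: [-3.139, 0.0, 1.622]
force: [-0.3, 0.6, -0.2]
grip_width: 0.042
finger_force: 20.8
```

```bash
python3 -m crank '{"travel":[[0,0,4],[-1,-2,7],[-2,-6,8],[-3,-11,8],[-4.1,-16,8]],"turn":[[0,0,0],[0,0,0],[0,0,0],[0,0,0],[0,0,0]],"gripper":[0.8,0.8,0.8,0.8,0.8]}' 30; python3 -m crank '{"travel":[[0,-5,0],[0,-10,0],[0,-15,0],[0,-16.2,0],[0,-16.2,0]],"turn":[[0,0,0],[0,0,0],[0,0,0],[0,0,0],[0,0,0]],"gripper":[0.8,0.8,0.8,0.8,0.8]}' 30
python3 - <<'E'
from h import *;snap('scene','s1');print(bot.observe()['position'])
E
```

```text
clock: 3.65
position: [0.6182, -0.0132, 0.1324]
tool_rot: [3.14, -0.0, 1.623]
force: [0.9, -0.7, -0.2]
grip_width: 0.0414
finger_force: 33.0
clock: 4.15
position: [0.618, -0.1769, 0.1318]
tool_rot: [3.141, 0.001, 1.618]
force: [0.2, 1.1, -0.1]
grip_width: 0.0418
finger_force: 33.0
[ 0.6183422  -0.17446955  0.1315437 ]
```

View pics/s1.png

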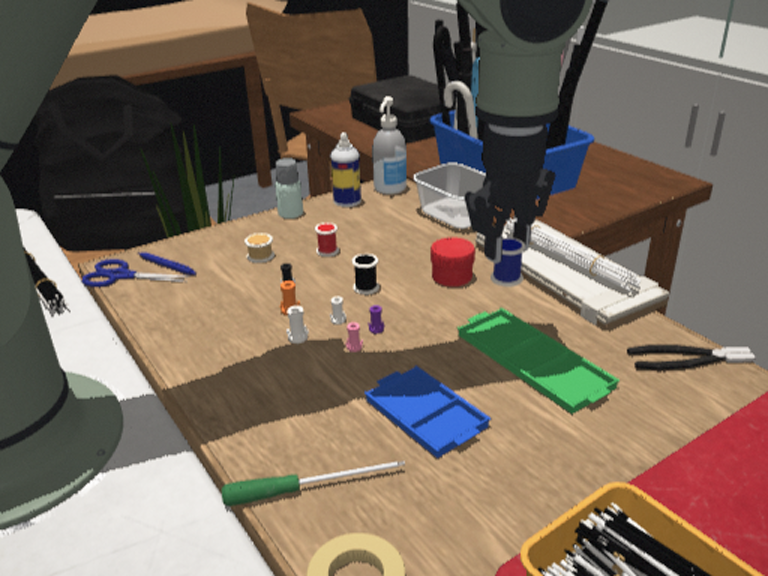

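The spool hangs upright from its top portion, from (510,241) at the top to (508,283) at the foot, above the green tray. Lowering to a TCP height of about 0.038.

```bash
python3 - <<'E'
from h import *
s=dict(np.load('pics/s1.npz'));
for z in(.149,.099):print(proj(s,[.618,-.1745,z])*1.5)
E
python3 -m crank '{"travel":[[-0.1,-0.1,-3],[-0.1,-0.1,-6],[-0.1,-0.1,-7.5],[-0.1,-0.1,-8.5],[-0.1,-0.1,-9.2]],"turn":[[0,0,0],[0,0,0],[0,0,0],[0,0,0],[0,0,0]],"gripper":[0.8,0.8,0.8,0.8,0.8]}' 30; python3 -m crank '{"travel":[[0,0,0],[0,0,0],[0,0,0],[0,0,0],[0,0,0]],"turn":[[0,0,0],[0,0,0],[0,0,0],[0,0,0],[0,0,0]],"gripper":[0.8,0.8,0.8,0.8,0.8]}' 30
```

```text
[505.96926348 242.9114713 ]
[503.67676162 276.31077921]
clock: 4.7
position: [0.6178, -0.1742, 0.0392]
tool_rot: [3.141, -0.0, 1.623]
force: [0.4, 0.9, -0.1]
grip_width: 0.0419
finger_force: 33.0
clock: 5.2
position: [0.6177, -0.175, 0.0397]
tool_rot: [3.141, 0.0, 1.622]
force: [0.1, -0.4, -0.5]
grip_width: 0.0418
finger_force: 33.0
```

```bash
python3 -m crank '{"travel":[[0,0,-0.1],[0,0,-0.2],[0,0,-0.3],[0,0,-0.3],[0,0,-0.3]],"turn":[[0,0,0],[0,0,0],[0,0,0],[0,0,0],[0,0,0]],"gripper":[0.8,0.8,0.8,0.8,0.8]}' 30; python3 -m crank '{"travel":[[0,0,0],[0,0,0],[0,0,0],[0,0,2],[0,0,4]],"turn":[[0,0,0],[0,0,0],[0,0,0],[0,0,0],[0,0,0]],"gripper":[0.2,0.2,0.2,0.2,0.2]}' 20;  python3 -m crank '{"travel":[[0,1,4],[1,5,7],[0,10,7],[0,15,7],[0,20,7]],"turn":[[0,0,0],[0,0,0],[0,0,0],[0,0,0],[0,0,0]],"gripper":[0,0,0,0,0]}' 20
```

```text
clock: 5.7
position: [0.6175, -0.175, 0.0366]
tool_rot: [3.142, -0.0, 1.622]
force: [-1.9, 0.8, 6.6]
grip_width: 0.0419
finger_force: 33.8
clock: 6.2
position: [0.617, -0.1749, 0.0763]
tool_rot: [-3.14, -0.0, 1.622]
force: [-0.6, -0.2, 0.1]
grip_width: 0.0682
finger_force: 0.0
clock: 6.7
position: [0.6171, 0.0252, 0.1467]
tool_rot: [3.141, -0.0, 1.622]
force: [1.8, 0.0, -0.2]
grip_width: 0.0856
finger_force: 0.0
```

```bash
python3 -m crank '{"travel":[[-1.5,5,0],[-3,10,0],[-5,15,0],[-6.1,16.8,-3],[-6.1,16.8,-6]],"turn":[[0,0,0],[0,0,0],[0,0,0],[0,0,0],[0,0,0]],"gripper":[0,0,0,0,0]}' 20; python3 -m crank '{"travel":[[0,0,-3],[0,0,-5],[0,0,-6.5],[0,0,-6.5],[0,0,-6.5]],"turn":[[0,0,0],[0,0,0],[0,0,0],[0,0,0],[0,0,0]],"gripper":[0,0,0,0,0]}' 20
```

```text
clock: 7.2
position: [0.5546, 0.1968, 0.0859]
tool_rot: [3.141, -0.003, 1.628]
force: [0.1, -0.8, 0.2]
grip_width: 0.0852
finger_force: 0.0
clock: 7.7
position: [0.5568, 0.1913, 0.0218]
tool_rot: [3.141, -0.0, 1.622]
force: [0.2, 0.7, 0.5]
grip_width: 0.0851
finger_force: 0.0
```

```bash
python3 -m crank '{"travel":[[0,0,0],[0,0,0],[0,0,0],[0,0,0],[0,0,0]],"turn":[[0,0,0],[0,0,0],[0,0,0],[0,0,0],[0,0,0]],"gripper":[0.8,0.8,0.8,0.8,0.8]}' 30; python3 -m crank '{"travel":[[0,0,0],[0,0,0],[0,0,0],[0,0,1],[0,0,3]],"turn":[[0,0,0],[0,0,0],[0,0,0],[0,0,0],[0,0,0]],"gripper":[0.8,0.8,0.8,0.8,0.8]}' 30
```

```text
clock: 8.2
position: [0.5567, 0.1915, 0.022]
tool_rot: [3.141, -0.0, 1.622]
force: [-2.4, -0.1, 8.1]
grip_width: 0.0377
finger_force: 29.2
clock: 8.7
position: [0.5558, 0.1911, 0.0512]
tool_rot: [-3.14, 0.001, 1.622]
force: [0.3, -0.3, 0.6]
grip_width: 0.0383
finger_force: 30.3
```

```bash
python3 -m crank '{"travel":[[0,0,4],[0,-4,8],[0,-9,9],[1,-14,9],[2,-19,9]],"turn":[[0,0,0],[0,0,0],[0,0,0],[0,0,0],[0,0,0]],"gripper":[0.8,0.8,0.8,0.8,0.8]}' 30; python3 -m crank '{"travel":[[0,-5,0],[1,-10,0],[2,-15,0],[3,-20,0],[4,-25,0]],"turn":[[0,0,0],[0,0,0],[0,0,0],[0,0,0],[0,0,0]],"gripper":[0.8,0.8,0.8,0.8,0.8]}' 30; python3 -m crank '{"travel":[[0,-4,0],[0,-5.7,0],[0.2,-5.7,-2],[0.2,-5.7,-4],[0.2,-5.7,-6]],"turn":[[0,0,0],[0,0,0],[0,0,0],[0,0,0],[0,0,0]],"gripper":[0.8,0.8,0.8,0.8,0.8]}' 30
```

```text
clock: 9.2
position: [0.5751, 0.0079, 0.1429]
tool_rot: [3.14, -0.0, 1.623]
force: [1.0, 0.1, 0.9]
grip_width: 0.0382
finger_force: 30.3
clock: 9.7
position: [0.6142, -0.2387, 0.1422]
tool_rot: [3.141, 0.0, 1.622]
force: [-0.0, 0.5, -0.3]
grip_width: 0.0381
finger_force: 30.3
clock: 10.2
position: [0.6162, -0.2933, 0.0812]
tool_rot: [3.141, -0.0, 1.622]
force: [0.7, -0.2, -0.6]
grip_width: 0.0378
finger_force: 30.3
```

```bash
python3 -m crank '{"travel":[[0.2,-1.1,0],[0.2,-1.1,-2],[0.2,-1.1,-4],[0.2,-1.1,-5.2],[0.2,-1.1,-5.2]],"turn":[[0,0,0],[0,0,0],[0,0,0],[0,0,0],[0,0,0]],"gripper":[0.8,0.8,0.8,0.8,0.8]}' 30; python3 -m crank '{"travel":[[0,0,0],[0,0,-0.1],[0,0,-0.2],[0,0,-0.3],[0,0,-0.3]],"turn":[[0,0,0],[0,0,0],[0,0,0],[0,0,0],[0,0,0]],"gripper":[0.8,0.8,0.8,0.8,0.8]}' 30
```

```text
clock: 10.7
position: [0.6177, -0.3048, 0.0287]
tool_rot: [-3.14, -0.001, 1.622]
force: [-0.5, 0.2, -0.4]
grip_width: 0.0383
finger_force: 30.3
clock: 11.2
position: [0.6181, -0.3047, 0.0264]
tool_rot: [3.142, 0.0, 1.622]
force: [0.3, 0.6, -1.1]
grip_width: 0.0379
finger_force: 30.3
```

```bash
python3 -m crank '{"travel":[[0,0,-0.1],[0,0,-0.1],[0,0,-0.1],[0,0,-0.1],[0,0,-0.1]],"turn":[[0,0,0],[0,0,0],[0,0,0],[0,0,0],[0,0,0]],"gripper":[0.8,0.8,0.8,0.2,0.2]}' 20; python3 -m crank '{"travel":[[0,0,0],[0,0,0],[0,0,2],[0,0,6],[0,0,10]],"turn":[[0,0,0],[0,0,0],[0,0,0],[0,0,0],[0,0,0]],"gripper":[0.2,0.2,0.2,0.1,0]}' 20;  python3 -m crank '{"travel":[[0,5,1],[-1,10,1],[-2,15,1],[-3,20,1],[-4,25,1]],"turn":[[0,0,0],[0,0,0],[0,0,0],[0,0,0],[0,0,0]],"gripper":[0,0,0,0,0]}' 20; python3 -m crank '{"travel":[[-1,4,0],[-2,8,0],[-3.6,10.7,0],[-3.6,10.7,-3],[-3.6,10.7,-6]],"turn":[[0,0,0],[0,0,0],[0,0,0],[0,0,0],[0,0,0]],"gripper":[0,0,0,0,0]}' 20
```

```text
clock: 11.7
position: [0.6181, -0.3047, 0.0253]
tool_rot: [3.142, 0.0, 1.622]
force: [-0.6, -0.3, 0.3]
grip_width: 0.0657
finger_force: 0.0
clock: 12.2
position: [0.6176, -0.3045, 0.1259]
tool_rot: [-3.14, -0.0, 1.622]
force: [0.9, -1.1, 1.6]
grip_width: 0.0855
finger_force: 0.0
clock: 12.7
position: [0.5784, -0.0577, 0.1354]
tool_rot: [3.141, -0.0, 1.622]
force: [1.0, -0.2, 0.1]
grip_width: 0.0853
finger_force: 0.0
clock: 13.2
position: [0.5434, 0.049, 0.0753]
tool_rot: [3.139, -0.001, 1.624]
force: [0.6, -0.2, -0.4]
grip_width: 0.0854
finger_force: 0.0
```

```bash
python3 -m crank '{"travel":[[-0.1,0.3,-3],[-0.1,0.3,-5],[-0.1,0.3,-5],[-0.1,0.3,-5],[-0.1,0.3,-5]],"turn":[[0,0,0],[0,0,0],[0,0,0],[0,0,0],[0,0,0]],"gripper":[0,0,0,0.8,0.8]}' 30; python3 -m crank '{"travel":[[0,0,0],[0,0,0],[0,0,0],[0,0,0],[0,0,0]],"turn":[[0,0,0],[0,0,0],[0,0,0],[0,0,0],[0,0,0]],"gripper":[0.8,0.8,0.8,0.8,0.8]}' 30; python3 -m crank '{"travel":[[0,0,2],[0,0,6],[0,0,10],[-1,-4,10],[-3,-9,10]],"turn":[[0,0,0],[0,0,0],[0,0,0],[0,0,0],[0,0,0]],"gripper":[0.8,0.8,0.8,0.8,0.8]}' 30
```

```text
clock: 13.7
position: [0.5428, 0.0505, 0.0265]
tool_rot: [3.14, -0.0, 1.622]
force: [0.6, 0.3, 0.1]
grip_width: 0.059
finger_force: 0.0
clock: 14.2
position: [0.5427, 0.0506, 0.0264]
tool_rot: [3.14, -0.0, 1.622]
force: [-1.3, -0.1, 10.8]
grip_width: 0.0401
finger_force: 29.0
clock: 14.7
position: [0.5148, -0.0352, 0.127]
tool_rot: [3.137, -0.0, 1.626]
force: [-0.2, -1.2, -1.3]
grip_width: 0.0403
finger_force: 30.8
```

```bash
python3 -m crank '{"travel":[[-2,-4,0],[-4,-9,0],[-6,-14,0],[-7.6,-17.7,0],[-7.6,-17.7,-2]],"turn":[[0,0,0],[0,0,0],[0,0,0],[0,0,0],[0,0,0]],"gripper":[0.8,0.8,0.8,0.8,0.8]}' 30; python3 -m crank '{"travel":[[0,0,-2],[0,0,-4],[0,0,-6],[0,0,-7.2],[0,0,-7.2]],"turn":[[0,0,0],[0,0,0],[0,0,0],[0,0,0],[0,0,0]],"gripper":[0.8,0.8,0.8,0.8,0.8]}' 30
```

```text
clock: 15.2
position: [0.4359, -0.2192, 0.1076]
tool_rot: [3.138, 0.004, 1.614]
force: [2.4, 1.3, -1.4]
grip_width: 0.0397
finger_force: 30.8
clock: 15.7
position: [0.437, -0.2127, 0.0326]
tool_rot: [-3.14, -0.001, 1.622]
force: [-0.4, 0.7, 0.8]
grip_width: 0.04
finger_force: 30.8
```

```bash
python3 -m crank '{"travel":[[0,-0.3,0],[0,-0.3,-0.1],[0,-0.3,-0.2],[0,-0.3,-0.3],[0,-0.3,-0.3]],"turn":[[0,0,0],[0,0,0],[0,0,0],[0,0,0],[0,0,0]],"gripper":[0.8,0.8,0.8,0.8,0.8]}' 30; python3 -m crank '{"travel":[[0,0,0],[0,0,0],[0,0,0],[0,0,3],[0,0,7]],"turn":[[0,0,0],[0,0,0],[0,0,0],[0,0,0],[0,0,0]],"gripper":[0.2,0.2,0.2,0.2,0.2]}' 20;  python3 -m crank '{"travel":[[0,4,3],[0,9,5],[0,14,5],[1,19,5],[2.2,21.6,5]],"turn":[[0,0,0],[0,0,0],[0,0,0],[0,0,0],[0,0,0]],"gripper":[0.3,0.4,0.5,0.5,0.5]}' 20;python3 - <<'E'
from h import *;snap('wrist','w2');print(bot.observe()['position'])
E
```

```text
clock: 16.2
position: [0.4377, -0.2159, 0.0305]
tool_rot: [3.141, 0.0, 1.622]
force: [1.3, 0.1, 2.7]
grip_width: 0.0401
finger_force: 31.3
clock: 16.7
position: [0.4364, -0.2156, 0.0999]
tool_rot: [-3.138, -0.001, 1.622]
force: [0.3, 0.4, 1.6]
grip_width: 0.0685
finger_force: 0.0
clock: 17.2
position: [0.4591, 0.0037, 0.1506]
tool_rot: [3.141, -0.001, 1.625]
force: [0.5, -1.4, 0.0]
grip_width: 0.0427
finger_force: 0.0
[0.46149369 0.00757768 0.15043   ]
```

View pics/w2.png

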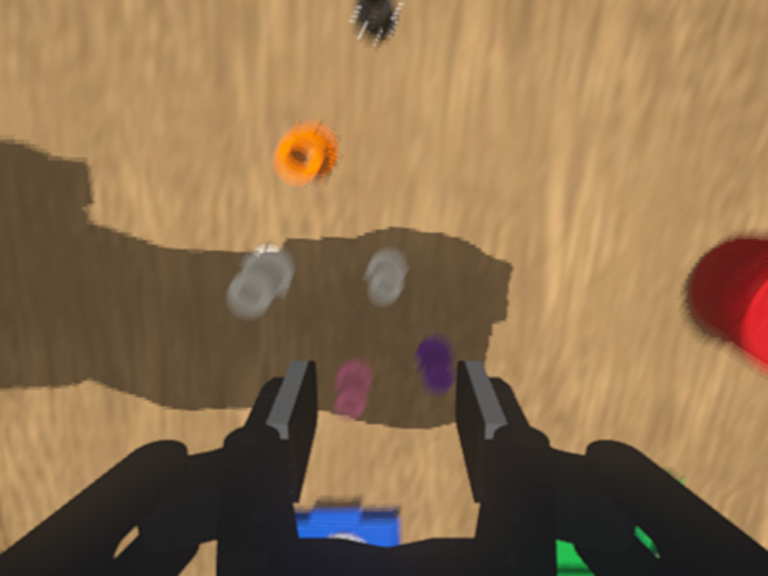

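The wrist view shows the small white runner's top at (385,291), with the big white one on the left at (250,297) and pink and purple nearer the fingers. I'll measure it, take a second shot once the arm is still, and take a top view.

```bash
python3 -m crank '{"travel":[[0,0,0],[0,0,0],[0,0,0],[0,0,0],[0,0,0]],"turn":[[0,0,0],[0,0,0],[0,0,0],[0,0,0],[0,0,0]],"gripper":[0.5,0.5,0.5,0.5,0.5]}' 20
python3 - <<'E'
from h import *
t=dict(np.load('pics/w2.npz'));print(ray(t,385/1.5,291/1.5,.036))
d=snap('wrist','w3');hsv=cv2.cvtColor(d['pixels'],cv2.COLOR_RGB2HSV)
p=np.array([.4592,-.0015,.036]);print(proj(d,p)*1.5)
u,v=map(int,proj(d,p));c=d['pixels'][v-50:v+50,u-70:u+70,::-1];cv2.imwrite('pics/w3c.png',cv2.resize(c,None,fx=4,fy=4));print(u,v,bot.observe()['position'])
E
```

```text
clock: 17.75
position: [0.4594, -0.0005, 0.1503]
tool_rot: [-3.142, 0.0, 1.621]
force: [-0.1, -1.0, -0.3]
grip_width: 0.0428
finger_force: 0.0
[ 0.45952624 -0.00323725  0.036     ]
[384.58792554 280.09419338]
256 186 [ 4.59369001e-01 -4.19423131e-04  1.50281182e-01]
```

View pics/w3c.png

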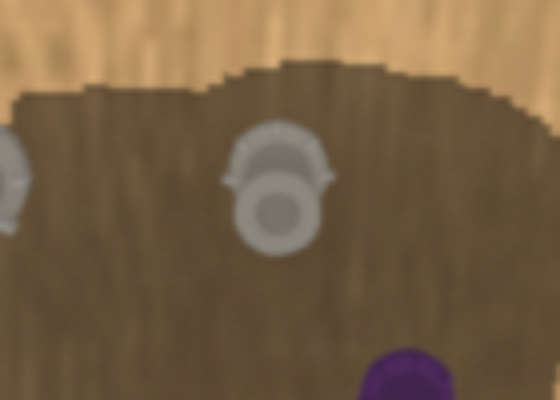

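```bash
python3 - <<'E'
from h import *
print(ray(dict(np.load('pics/w3.npz')),255.5,189.3,.036))
E
python3 -m crank '{"travel":[[0,-0.25,-4],[0,-0.25,-8],[0,-0.25,-11],[0,-0.25,-12.5],[0,-0.25,-13.3]],"turn":[[0,0,0],[0,0,0],[0,0,0],[0,0,0],[0,0,0]],"gripper":[0.5,0.5,0.5,0.5,0.5]}' 20;  python3 -m crank '{"travel":[[0,0,0],[0,0,0],[0,0,0],[0,0,0],[0,0,0]],"turn":[[0,0,0],[0,0,0],[0,0,0],[0,0,0],[0,0,0]],"gripper":[0.5,0.9,0.9,0.9,0.9]}' 20; python3 -m crank '{"travel":[[0,0,0],[0,0,0],[0,0,1],[0,0,5],[0,0,9]],"turn":[[0,0,0],[0,0,0],[0,0,0],[0,0,0],[0,0,0]],"gripper":[0.9,0.9,0.9,0.9,0.9]}' 20
```

```text
[ 0.45860125 -0.00365174  0.036     ]
clock: 18.3
position: [0.4588, -0.0028, 0.0159]
tool_rot: [-3.14, 0.0, 1.621]
force: [1.2, 0.4, 0.7]
grip_width: 0.0429
finger_force: 0.0
clock: 18.8
position: [0.46, -0.0024, 0.0181]
tool_rot: [3.14, -0.0, 1.622]
force: [-0.5, -1.2, 10.7]
grip_width: 0.0206
finger_force: 20.2
clock: 19.3
position: [0.4589, -0.0025, 0.1088]
tool_rot: [-3.14, -0.0, 1.622]
force: [0.5, 1.2, -1.1]
grip_width: 0.0205
finger_force: 19.8
```

```bash
python3 -m crank '{"travel":[[3,-3,3],[6,-7,3],[9,-11,3],[12,-15,3],[14,-19,3]],"turn":[[0,0,0],[0,0,0],[0,0,0],[0,0,0],[0,0,0]],"gripper":[0.9,0.9,0.9,0.9,0.9]}' 20; python3 -m crank '{"travel":[[1.8,-3,0],[1.8,-4.9,0],[1.8,-4.9,0],[1.8,-4.9,-3],[1.8,-4.9,-6]],"turn":[[0,0,0],[0,0,0],[0,0,0],[0,0,0],[0,0,0]],"gripper":[0.9,0.9,0.9,0.9,0.9]}' 20;  python3 - <<'E'
from h import *;snap('scene','s2');print(bot.observe()['position'])
E
```

```text
clock: 19.8
position: [0.601, -0.1937, 0.1385]
tool_rot: [3.14, 0.0, 1.623]
force: [-0.2, 0.8, -0.3]
grip_width: 0.0205
finger_force: 19.8
clock: 20.3
position: [0.618, -0.2407, 0.0781]
tool_rot: [3.14, 0.0, 1.622]
force: [0.4, 0.5, -0.5]
grip_width: 0.0207
finger_force: 19.8
[ 0.61554948 -0.23941942  0.07270745]
```

View pics/s2.png

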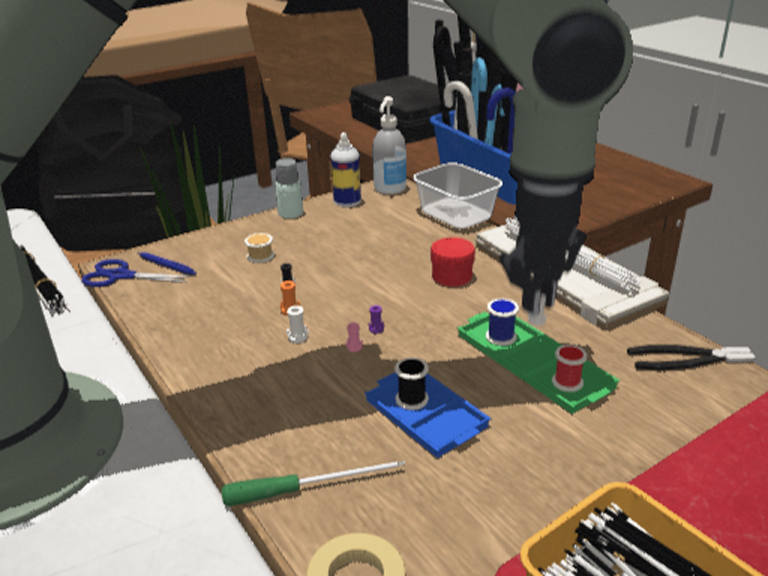

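The three spools stand upright in their compartments: blue (502,320), red (570,367) and black (411,383). The white runner is held upright above the middle at (540,305), and the tan spool and jar look undisturbed. Lowering the runner.

```bash
python3 -m crank '{"travel":[[0,0,-2],[0,0,-4],[0,0,-5],[0,0,-5.4],[0,0,-5.4]],"turn":[[0,0,0],[0,0,0],[0,0,0],[0,0,0],[0,0,0]],"gripper":[0.9,0.9,0.9,0.9,0.9]}' 20; python3 -m crank '{"travel":[[0,0,-0.1],[0,0,-0.2],[0,0,-0.3],[0,0,-0.3],[0,0,-0.3]],"turn":[[0,0,0],[0,0,0],[0,0,0],[0,0,0],[0,0,0]],"gripper":[0.9,0.9,0.9,0.9,0.9]}' 20
```

```text
clock: 20.85
position: [0.6176, -0.2411, 0.0238]
tool_rot: [3.142, 0.0, 1.622]
force: [0.9, 0.3, -1.3]
grip_width: 0.0205
finger_force: 19.8
clock: 21.35
position: [0.6183, -0.2417, 0.0219]
tool_rot: [3.14, 0.001, 1.622]
force: [-2.7, 1.2, 15.4]
grip_width: 0.0208
finger_force: 21.5
```

```bash
python3 -m crank '{"travel":[[0,0,0.1],[0,0,0.1],[0,0,0.1],[0,0,0.1],[0,0,0.1]],"turn":[[0,0,0],[0,0,0],[0,0,0],[0,0,0],[0,0,0]],"gripper":[0.9,0.55,0.55,0.55,0.55]}' 20; python3 -m crank '{"travel":[[0,0,2],[0,0,5],[0,0,9],[0,0,12],[-3,4,12]],"turn":[[0,0,0],[0,0,0],[0,0,0],[0,0,0],[0,0,0]],"gripper":[0.5,0.5,0.5,0.5,0.5]}' 20;  python3 -m crank '{"travel":[[-2,4,0],[-4,8,0],[-6,12,0],[-8,16,0],[-10,20,0]],"turn":[[0,0,0],[0,0,0],[0,0,0],[0,0,0],[0,0,0]],"gripper":[0.5,0.5,0.5,0.5,0.5]}' 20; python3 -m crank '{"travel":[[-1,4,0],[-3,8,0],[-4,12.5,0],[-4,12.5,0],[-4,12.5,0]],"turn":[[0,0,0],[0,0,0],[0,0,0],[0,0,0],[0,0,0]],"gripper":[0.5,0.5,0.5,0.5,0.5]}' 20;  python3 - <<'E'
from h import *
d=snap('wrist','w4');p=np.array([.4481,.1278,.036])
u,v=map(int,proj(d,p));c=d['pixels'][v-50:v+50,u-70:u+70,::-1];cv2.imwrite('pics/w4c.png',cv2.resize(c,None,fx=4,fy=4));print(u,v,bot.observe()['position'])
E
```

```text
clock: 21.85
position: [0.6174, -0.2414, 0.0212]
tool_rot: [-3.141, -0.0, 1.622]
force: [-0.3, 0.2, -0.7]
grip_width: 0.0382
finger_force: 0.0
clock: 22.35
position: [0.591, -0.2061, 0.1454]
tool_rot: [3.133, 0.005, 1.618]
force: [0.3, 1.7, -1.0]
grip_width: 0.0424
finger_force: 0.0
clock: 22.85
position: [0.4865, -0.0001, 0.1414]
tool_rot: [3.141, -0.0, 1.622]
force: [1.2, 1.1, 0.3]
grip_width: 0.0427
finger_force: 0.0
clock: 23.35
position: [0.4473, 0.1244, 0.1413]
tool_rot: [3.141, -0.0, 1.624]
force: [-0.3, -0.1, 0.4]
grip_width: 0.0423
finger_force: 0.0
257 184 [0.44760061 0.12323916 0.14133182]
```

View pics/w4c.png

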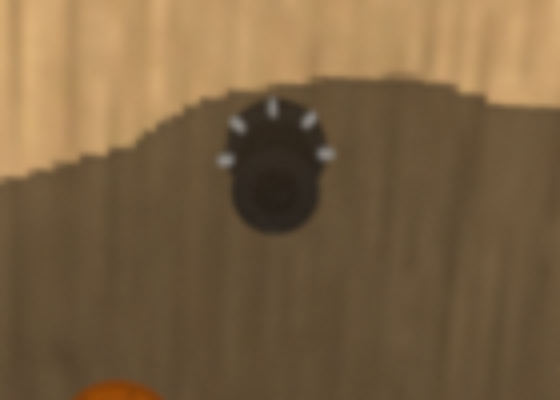

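The black runner's top is at (275,190) in the crop, about 2.5 px above the predicted spot, so y is roughly 0.130. Grasping it.

```bash
python3 - <<'E'
from h import *
print(ray(dict(np.load('pics/w4.npz')),255.75,181.5,.036))
E
python3 -m crank '{"travel":[[0,0.6,-4],[0,0.6,-8],[0,0.6,-10.5],[0,0.6,-12],[0,0.6,-12.4]],"turn":[[0,0,0],[0,0,0],[0,0,0],[0,0,0],[0,0,0]],"gripper":[0.5,0.5,0.5,0.5,0.5]}' 20;  python3 -m crank '{"travel":[[0,0,0],[0,0,0],[0,0,0],[0,0,0],[0,0,0]],"turn":[[0,0,0],[0,0,0],[0,0,0],[0,0,0],[0,0,0]],"gripper":[0.5,0.9,0.9,0.9,0.9]}' 20; python3 -m crank '{"travel":[[0,0,0],[0,0,0],[0,0,1],[0,0,5],[0,0,9]],"turn":[[0,0,0],[0,0,0],[0,0,0],[0,0,0],[0,0,0]],"gripper":[0.9,0.9,0.9,0.9,0.9]}' 20
```

```text
[0.44638003 0.13022886 0.036     ]
clock: 23.9
position: [0.4472, 0.1276, 0.0159]
tool_rot: [-3.139, 0.001, 1.619]
force: [-0.3, -0.9, 0.7]
grip_width: 0.0425
finger_force: 0.0
clock: 24.4
position: [0.4481, 0.1295, 0.0182]
tool_rot: [3.14, -0.0, 1.622]
force: [0.3, -1.6, 7.4]
grip_width: 0.0203
finger_force: 19.9
clock: 24.9
position: [0.4469, 0.1293, 0.1089]
tool_rot: [-3.14, 0.0, 1.622]
force: [1.2, 0.7, 1.4]
grip_width: 0.0205
finger_force: 19.7
```

```bash
python3 -m crank '{"travel":[[0,-3,3],[0,-8,3],[0,-13,3],[0,-17,3],[0,-21,3]],"turn":[[0,0,0],[0,0,0],[0,0,0],[0,0,0],[0,0,0]],"gripper":[0.9,0.9,0.9,0.9,0.9]}' 20; python3 -m crank '{"travel":[[0,-5,0],[0,-10,0],[0,-15,0],[-0.5,-20,0],[-0.5,-20,0]],"turn":[[0,0,0],[0,0,0],[0,0,0],[0,0,0],[0,0,0]],"gripper":[0.9,0.9,0.9,0.9,0.9]}' 20; python3 -m crank '{"travel":[[0,0,0],[0,0,-2],[0,0,-4],[0,0,-6],[0,0,-6]],"turn":[[0,0,0],[0,0,0],[0,0,0],[0,0,0],[0,0,0]],"gripper":[0.9,0.9,0.9,0.9,0.9]}' 20
```

```text
clock: 25.4
position: [0.4472, -0.0821, 0.1384]
tool_rot: [3.14, -0.0, 1.622]
force: [1.0, 1.2, -0.4]
grip_width: 0.0204
finger_force: 19.7
clock: 25.9
position: [0.4405, -0.2872, 0.1386]
tool_rot: [3.141, 0.003, 1.614]
force: [0.1, 1.2, -0.2]
grip_width: 0.0205
finger_force: 19.7
clock: 26.4
position: [0.442, -0.2783, 0.0761]
tool_rot: [-3.139, -0.002, 1.624]
force: [-0.2, -0.2, -0.3]
grip_width: 0.021
finger_force: 19.7
```

```bash
python3 -m crank '{"travel":[[0,-0.2,-2],[0,-0.2,-4],[0,-0.2,-5],[0,-0.2,-5.4],[0,-0.2,-5.4]],"turn":[[0,0,0],[0,0,0],[0,0,0],[0,0,0],[0,0,0]],"gripper":[0.9,0.9,0.9,0.9,0.9]}' 20; python3 -m crank '{"travel":[[0,0,-0.1],[0,0,-0.2],[0,0,-0.2],[0,0,-0.2],[0,0,-0.2]],"turn":[[0,0,0],[0,0,0],[0,0,0],[0,0,0],[0,0,0]],"gripper":[0.9,0.9,0.9,0.9,0.9]}' 20
```

```text
clock: 26.9
position: [0.4427, -0.2822, 0.0238]
tool_rot: [3.141, 0.0, 1.622]
force: [0.3, -0.3, 0.9]
grip_width: 0.0207
finger_force: 19.7
clock: 27.4
position: [0.443, -0.2826, 0.0222]
tool_rot: [3.14, 0.0, 1.622]
force: [-0.8, 2.1, 10.2]
grip_width: 0.021
finger_force: 20.6
```

```bash
python3 -m crank '{"travel":[[0,0,0.1],[0,0,0.1],[0,0,0.1],[0,0,0.1],[0,0,0.1]],"turn":[[0,0,0],[0,0,0],[0,0,0],[0,0,0],[0,0,0]],"gripper":[0.9,0.55,0.55,0.55,0.55]}' 20; python3 -m crank '{"travel":[[0,0,2],[0,0,5],[0,0,9],[0,0,13],[0,0,17]],"turn":[[0,0,0],[0,0,0],[0,0,0],[0,0,0],[0,0,0]],"gripper":[0.5,0.5,0.5,0.5,0.5]}' 20;  python3 -m crank '{"travel":[[0,-4,2],[0,-9,4],[0,-14,6],[0,-19,6],[0,-23,6]],"turn":[[0,0,0],[0,0,0],[0,0,0],[0,0,0],[0,0,0]],"gripper":[0.5,0.5,0.5,0.5,0.5]}' 20; python3 -m crank '{"travel":[[0,-3,0],[-2,-6,0],[-5,-9,0],[-5,-9,0],[-5,-9,0]],"turn":[[0,0,0],[0,0,0],[0,0,0],[0,0,0],[0,0,0]],"gripper":[0.5,0.5,0.5,0.5,0.5]}' 20
python3 - <<'E'
from h import *;d=snap('top','top1')
c=d['pixels'][110:260,120:420,::-1];cv2.imwrite('pics/top1c.png',cv2.resize(c,None,fx=2.6,fy=2.6,interpolation=cv2.INTER_CUBIC))
E
```

```text
clock: 27.9
position: [0.4424, -0.2824, 0.0222]
tool_rot: [-3.141, -0.0, 1.622]
force: [-0.6, 0.3, -1.0]
grip_width: 0.0382
finger_force: 0.0
clock: 28.4
position: [0.4421, -0.2823, 0.1938]
tool_rot: [-3.141, -0.0, 1.622]
force: [1.1, 0.2, 0.5]
grip_width: 0.0427
finger_force: 0.0
clock: 28.9
position: [0.4423, -0.5145, 0.2531]
tool_rot: [3.141, 0.001, 1.622]
force: [0.7, 0.5, -0.5]
grip_width: 0.0423
finger_force: 0.0
clock: 29.4
position: [0.3913, -0.603, 0.2519]
tool_rot: [-3.141, -0.0, 1.62]
force: [0.3, 0.5, 0.1]
grip_width: 0.0426
finger_force: 0.0
```

View pics/top1c.png

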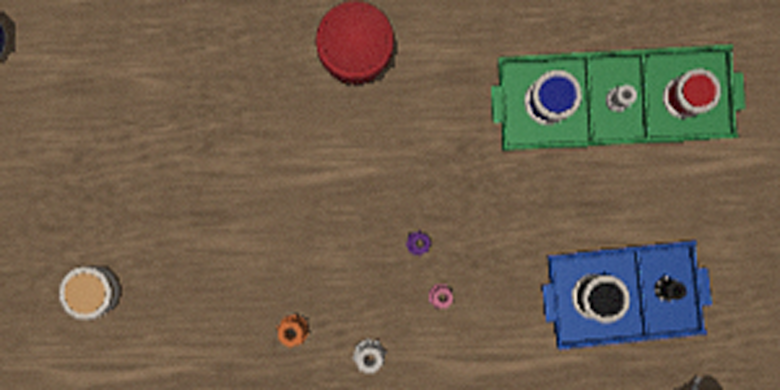

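The top view shows all five upright in their compartments: blue (555,97), white (623,96), red (697,92), black spool (603,298) and black runner (670,289). The jar and tan spool haven't visibly moved. I'll check the numbers, then hand in.

Run:
```python
from h import *
t=dict(np.load('pics/top1.npz'))
g,gy=np.array([.617,-.241]),np.array([-.0097,1]);b,by=np.array([.4392,-.2414]),np.array([-.073,.997])
for k,u,v,z,o,y in[('blue',558,95,.054,g,gy),('white',627,95,.04,g,gy),('red',699,91,.049,g,gy),('black',605,299,.054,b,by),('brun',676,290,.04,b,by)]:
    p=ray(t,120+u/2.6,110+v/2.6,z)[:2]-o;print(k,'x',(p@[y[1],-y[0]]).round(3),'y',(p@y).round(3))
for k,u,v,z in[('jar',356,41,.055),('tan',86,293,.032)]:print(k,ray(t,120+u/2.6,110+v/2.6,z))
print(bot.job_done())
```

```text
blue x 0.0 y 0.062
white x -0.0 y -0.002
red x -0.0 y -0.062
black x 0.0 y 0.027
brun x 0.001 y -0.039
jar [ 0.66901252 -0.0032517   0.055     ]
tan [0.45329192 0.24474895 0.032     ]
the job is handed in; nothing more can be done
None
```

Both kits are made up and handed in: in the last top view all five parts stand upright within about 3 mm of their compartment centres, and the tan spool and red jar are within about 3 mm of where they started; the hand-in did not report a verdict.

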